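# Free the ratchet and lower the hold-down press onto a silver blank

### The job

The ram of the small green bench press is held up by its ratchet. Take the orange-handled steel rod and with it, not with the fingers, flick the red pawl over to the outside, clear of the toothed rack; then push the ram down by its black knob until the foot bears gently but firmly on the silver blank, and lay the rod back on its wooden rest. Force nothing, and leave the blank and the other things on the bench where they are.

Things in the scene. Friction and masses are not known exactly. Their poses are not given: they have to be found in the camera images.
- press: Green press, fixed to the bench. Origin: base underside, on the press centre line; z up, -x its front, +y the pawl's side. Base x -70..70, y -90..140, 20 mm high. Guide posts 14 mm thick, 175 mm high at x 0, y +-50. Pawl pedestal x -41..19, y 99..117, top z 88. The toothed rack, x 0..14, y 66..80, moves with the ram; nothing of it lies forward of x 0.
- knob_top (a point): Centre of the flat top of the ram's black knob (44 mm across, 22 mm thick), on the press centre line, 265 mm above the bench when the ram is right up; push here straight down. All else of the press is lower than this, also with the ram down.
- ram: The moving ram (origin 155 mm below knob_top, z up): crosshead, rack, knob and rubber foot (26 mm wide). About 0.5 kg, on a stiff slide (7.5 N friction, travel 78 mm) that holds it where it is left: 1.5 to 3.5 N on the knob move it down; the engaged pawl blocks it. Anvil and foot are screw-set by hand, so the foot lands 44 to 72 mm down from the top: feel for it.
- blank: Silver-coloured round blank, 34 mm across, 12 mm thick, 60 g, loose on the round brass anvil under the foot. Origin: centre of its underside. A push of 6 to 9 N on the knob, once the foot is on it, seats the foot; the foot must never press it with over 20 N.
- pivot (a joint): Swing of the red pawl, rad: 0 engaged, growing as it is flicked up and outward (to the press's +y), stop at 1.15. Its axis runs along the press's x at y 106, z 78 mm. At 0 it leans 0.61 rad (35 degrees) from upright towards the rack; upright at 0.61. Stiff pivot (0.11 N m, about 4 N at pawl_under): it stays where it is left. Clear of the rack beyond 0.65.
- pawl: The red pawl: a flat bar 8 mm thick, 45 mm long from the pivot axis to its steel nose, 46 mm wide along the press's x (x -34..12 in the press's frame), so its front 34 mm stands free in front of the rack. Origin on the pivot axis, axes as the press's when engaged.
- pawl_under (a point): Point on the underside (rack side) of the pawl, 30 mm out from the pivot axis, in the middle of its free part, 12 mm in from its front edge, at x -22 in the press's frame. The space beneath, towards the rack and below, is open from the front.
- pawl_axis (a point): Point on the pawl's pivot axis, at the same x as pawl_under.
- rod: Release rod: square orange handle 90 x 16 x 16 mm, then a round steel shaft 7 mm thick and 85 mm long; 90 g. Origin: centre of the handle; x along the rod to its tip, z up at the start.
- rod_grip (a point): Good place to grip the handle, 20 mm from its centre towards the tip; 110 mm short of the tip.
- rod_tip (a point): End of the steel shaft, 130 mm from the rod's origin.
- rest: Wooden rod rest, fixed, 170 x 62 mm. Origin: underside, below the handle's centre; x along the rod to its tip. Two forks 12 mm thick: for the handle at x -32 (slot 24 wide, floor 36 high, ears to 46 mm) and for the shaft at x +98 (slot 18 wide, floor 40.5, ears to 50.5 mm). The rod lies with its axis 44 mm above the bench; the grip place hangs free, 26 mm above the rest's foot.
- hammer: Small hammer lying on the bench, bystander.
- jar: Blue-capped jar, 48 mm wide, 60 mm high, bystander.
- graver: Screwdriver-like graver lying at the back, bystander.
- handpiece: Pale green rotary handpiece lying down, 155 mm long, bystander.
- pliers: Red-handled pliers lying flat, 9 mm high, bystander.
- ring_block: Dark wooden block 70 x 50 mm with two pins, 50 mm high, bystander.
- dish: Blue dish, 70 mm across, bystander.
Things that resemble listed ones, but are neither listed nor needed, are in the scene too. What is shaped like the rod but pink or purple is not meant.

How it is judged:
On the way, in this order (a step that is already met when the one before it is completed fails the run):
1. the pawl has been flicked over, clear of the rack (value of joint pivot above 0.65 rad), for 0.2 s.
2. the foot bears on the blank with at least 3 N (contact force between ram and blank above 3 N), for 0.3 s.
At the end, for the whole second after the job is handed in: The pawl stays swung out beyond 0.65 rad; the foot, held down by the stiff slide, still bears on the blank (over 1 N); the rod lies at rest in both forks of its rest, within 25 mm lengthwise of where it lay and tip the same way round (value of joint pivot above 0.65 rad and contact force between ram and blank above 1 N and x of rod in the frame of rest between -0.025 and 0.025 m and z of rod in the frame of rest between 0.04 and 0.048 m and z of rod_tip in the frame of rest between 0.038 and 0.05 m and angle between the x axis of rod and the x axis of rest, either way round below 0.15 rad and linear speed of rod below 0.02 m/s and x of rod_tip in the frame of rest above 0.1 m); the robot touches nothing.
It fails at once if the foot pressed on the blank with more than 20 N (contact force between ram and blank above 20 N).
It fails at once if the pawl was forced with the rod (over 20 N) (contact force between rod and pawl above 20 N).
It fails at once if the pawl was touched with the gripper (contact force between any of the fingers, the arm and pawl above 0.5 N).
It fails at once if the blank was shifted (distance of blank from where it was at the start of the episode above 0.006 m).
It fails at once if a bystander was disturbed (distance of any of hammer, jar, graver, handpiece, pliers, ring_block, dish from where it was at the start of the episode above 0.02 m).
It also fails if it takes over 72 s, if anything falls off the work surface, if the arm or the gripper's body presses on something with over 40 N, if the wrist force passes 120 N, or if a joint passes its speed limit or range.

### The arm

A 6-joint arm with a two-finger parallel gripper is mounted at the origin on the work surface. World frame = base frame: x ahead of the robot, y to its left, z up, the work surface at z = 0. Lengths are in m, angles in rad, forces in N, time in s.
With the tool pointing down it reaches from about 0.375 to 0.975 m from the base axis. Payload 3.8 kg.
Tool frame: the origin (TCP) lies midway between the tips of the shut fingers; the grasp point (between the pads) lies 19 mm behind it; z points along the fingers, y is the line along which they close (so a half turn about z gives the same grasp; the last joint's range is limited). The gripper opens to 85 mm and grips with 20 to 120 N. Pads are 22 mm wide; open, the fingers measure 114 mm over their backs; the gripper's body (76 mm by 85 mm) begins 54 mm behind the grasp point. The pads swing forward as they close: fully open they stand 13 mm farther back than shut.
Start: joints at [1.226, 0.264, 1.604, -0, 1.274, -0.037], TCP at [0.204, 0.643, 0.206] pointing down, gripper open.
Joint ranges: [-2.63, 2.63], [-0.94, 2.18], [0.31, 2.57], [-1.31, 4.45], [0, 2.66], [-2.55, 2.55]. Speed limits (rad/s): [2.57, 2.57, 3.14, 3.14, 3.14, 3.14].

### API

Orientations are given as a rotation vector (axis times angle).
In Python, from workcell import status, read_camera, workorder, masks_of gives the robot as it stands.
- The arm moves only by the tool drive_tool, never from a script. Its argument "rows" is a list of rows, each a list of 7 numbers: the turn, a rotation vector about the tool's x, y, z in degrees, then the shift along the tool's x, y, z in m, then the opening, from 0 (shut) to 1 (fully open). In form: [[ax, ay, az, tx, ty, tz, claw], ...]. A call has 1 to 8 rows; each row shifts and turns the commanded pose from where the row before left it, along the tool's axes as they then stand; what a row does not reach is not made up. A row lasts 1/12 s, in which the tool goes at most 41.7 mm and 7.16 degrees, less where a joint would pass 70% of its speed; a pose out of reach is approached as far as the arm can. A call is refused whole if a number of a shift passes 0.0417 or a number of a turn 7.16, either way. A call with a gripper value outside its range is refused whole. The fingers move at their own pace and stop on an object; "force" is the grip in N (left out, the last holds). Time passes only in rows, so rows that do not move let the fingers close. It gives the time, the measured TCP pose, the force, the opening and the grip force at its end, in the units of the state.
- status.read_state(): the state, without advancing time (a new reading comes with each control period).
- read_camera(name): name is "side" or "top" or "wrist"; returns a dict with "color" (400x640x3 uint8, red, green, blue), "intrinsics" (3x3 intrinsics, pixels), "D" ([k1, k2, p1, p2, k3] as OpenCV has them; the pictures are not rectified), "world_from_camera" (4x4, takes a point from camera to world coordinates); the wrist camera has in their place "mount" (4x4, takes a point from camera to tool coordinates, whose origin is the TCP and whose axes are the flange's). Camera axes: x right, y up, looking along -z (the intrinsics and any distortion apply to the point x, -y, -z); pixel columns grow to the right and rows downward; lengths in m; the calibration is good to about 2 mm. A picture is of the moment at which its call begins: read the wrist's pose just before it. There is no depth.
- workorder.finish_job(): hands the job in; it is judged then, once.
Trained networks look in a picture, given as the dict that the camera call returned (one of the last four; its "shot" number tells which), for a name from the list of things; names that differ only in an ending like _2 or _b are one class to them, and where a whole thing is asked for, a point or a joint stands for the part that bears it (a point fixed in the world has none). Each returns a list of dicts, best first, with "score" (0 to 1); they miss things now and then, are a little off and sometimes report something else, mostly with a low value. They report only what shows in the picture. A call takes as long as a camera call. They do not tell look-alikes from the thing itself.
- masks_of(picture, name): "mask" (400x640 bool, what is visible of it) and "bbox" ([left, top, right, bottom] in pixels, round what is visible of it).
The state is a dict: "time": time; "q": joint angles; "joint_vel": joint speeds; "joint_torque": joint torques, N m; "tool_pos": TCP position; "tcp_rot": TCP orientation; "wrist_force": force on the tool from outside, world axes, zero at the start; "torque": the same for the moment, N m; "width": opening from 0.0 (shut) to 1.0 (fully open); "grip_force": force on a finger pad.
Only numpy, scipy, OpenCV 4.12 (cv2) and the standard library are available. Lean on these libraries where they do the work, as an engineer would, in place of code of your own. Each camera call takes 0.05 s, during which the arm holds its last target. There are 200 camera calls.

## Working session

There is one attempt and no reset: what is moved stays moved. The work goes in short steps, Python scripts to look and compute and a tool call to move; the robot and the scene stay as the last step left them, time stands still between calls to the robot, and variables do not carry over. Pictures are saved under pics/ and viewed, at most 10 in all, crops included, and the job is handed in when it is done.

Besides the shell and the picture viewer there is one more tool, called after "Emit:" as name([rows], argument=value, ...), one row to a line, values as JSON. drive_tool: Moves the arm, as the interface text tells. Its arguments: {"type":"object","properties":{"rows":{"type":"array"},"force":{"type":"number"}},"required":["rows"]}

```bash
ls; mkdir -p pics; cat > h.py <<'E'
import numpy as np, cv2
from scipy.spatial.transform import Rotation as R
from workcell import status, read_camera, workorder, masks_of
def cam(name):
    s=status.read_state(); p=read_camera(name)
    if name=='wrist':
        T=np.eye(4);T[:3,:3]=R.from_rotvec(s['tcp_rot']).as_matrix();T[:3,3]=s['tool_pos'];p['W']=T@np.array(p['mount'])
    else: p['W']=np.array(p['world_from_camera'])
    p['K']=np.array(p['intrinsics']);p['d']=np.array(p['D'],float);return p
def ray(p,uv):
    u=cv2.undistortPoints(np.array([[uv]],float),p['K'],p['d'])[0,0]
    d=p['W'][:3,:3]@np.array([u[0],-u[1],-1]);return p['W'][:3,3],d/np.linalg.norm(d)
def atz(p,uv,z):
    o,d=ray(p,uv);return o+d*(z-o[2])/d[2]
def proj(p,X):
    X=np.atleast_2d(X);c=(X-p['W'][:3,3])@p['W'][:3,:3];c=c*[1,-1,-1]
    return cv2.projectPoints(c,np.zeros(3),np.zeros(3),p['K'],p['d'])[0][:,0]
def tri(ps,uvs):
    A=np.zeros((3,3));b=np.zeros(3)
    for p,uv in zip(ps,uvs):
        o,d=ray(p,uv);M=np.eye(3)-np.outer(d,d);A+=M;b+=M@o
    X=np.linalg.solve(A,b);return X,[proj(p,X)[0]-uv for p,uv in zip(ps,uvs)]
def save(p,f): cv2.imwrite('pics/'+f,p['color'][:,:,::-1])
E
cat > a.py <<'E'
from h import *
np.set_printoptions(precision=3,suppress=True)
print(status.read_state())
ims=[]
for c in ['top','side','wrist']:
    p=cam(c);print(c,p['W'][:3,3],-p['W'][:3,2],p['K'][0,0]);save(p,c+'0.png');ims.append(p['color'])
    for n in ['rod','rest','press','ram','pawl','blank','hammer','jar','graver','handpiece','pliers','ring_block','dish']:
        for m in masks_of(p,n)[:3]:
            ys,xs=np.nonzero(m['mask']);print(' ',n,round(m['score'],2),m['bbox'],(xs.mean().round(1),ys.mean().round(1)),len(xs))
cv2.imwrite('pics/both.png',cv2.resize(np.vstack(ims[:2]),None,fx=.75,fy=.75)[:,:,::-1])
E
python3 a.py
```

```text
pics
{'time': 0.0, 'q': array([ 1.226,  0.265,  1.605, -0.   ,  1.274, -0.037]), 'joint_vel': array([-0.001,  0.002,  0.001, -0.002,  0.001, -0.001]), 'joint_torque': array([  0.002, -51.512, -36.731,  -0.   ,   0.013,  -0.   ]), 'tool_pos': array([0.204, 0.643, 0.205]), 'tcp_rot': array([-0.482, -3.104,  0.004]), 'wrist_force': array([-0.97 , -0.276, -0.582]), 'torque': array([ 0.037, -0.012,  0.004]), 'grip_force': 0.0, 'width': 0.9998083538410285}
top [0.41  0.029 1.107] [ 0.072  0.    -0.997] 366.7240879196376
  rod 0.79 [210.5, 151.9, 228.0, 206.0] (np.float64(219.9), np.float64(186.4)) 273
  rod 0.79 [164.5, 227.0, 190.0, 276.6] (np.float64(176.0), np.float64(247.5)) 285
  rod 0.71 [199.4, 291.6, 246.7, 329.4] (np.float64(226.8), np.float64(313.2)) 319
  rest 0.89 [203.5, 158.0, 240.9, 215.3] (np.float64(221.7), np.float64(182.2)) 904
  press 0.96 [322.4, 133.4, 405.2, 186.7] (np.float64(363.2), np.float64(156.9)) 3567
  ram 0.7 [344.5, 131.5, 410.0, 164.2] (np.float64(379.1), np.float64(147.0)) 1155
  ram 0.2 [214.3, 167.0, 227.0, 210.1] (np.float64(220.8), np.float64(189.8)) 
[... 2414 characters left out ...]
p.float64(301.5), np.float64(170.1)) 252
  pliers 0.85 [275.6, 240.6, 323.1, 248.7] (np.float64(298.4), np.float64(242.0)) 249
  ring_block 0.71 [354.9, 296.7, 385.3, 327.8] (np.float64(370.5), np.float64(312.3)) 531
  dish 0.84 [327.9, 269.1, 352.3, 290.5] (np.float64(338.1), np.float64(278.0)) 343
  dish 0.34 [372.3, 184.6, 415.6, 239.3] (np.float64(393.0), np.float64(213.4)) 1192
wrist [0.13  0.668 0.372] [ 0.292 -0.093 -0.952] 328.4056783859004
  rod 0.71 [142.7, 265.3, 261.4, 344.1] (np.float64(215.4), np.float64(314.0)) 901
  rod 0.69 [1.4, 194.0, 122.5, 244.8] (np.float64(46.4), np.float64(215.9)) 1422
  rest 0.59 [134.2, 380.1, 166.7, 400.0] (np.float64(151.9), np.float64(393.5)) 315
```

View pics/both.png

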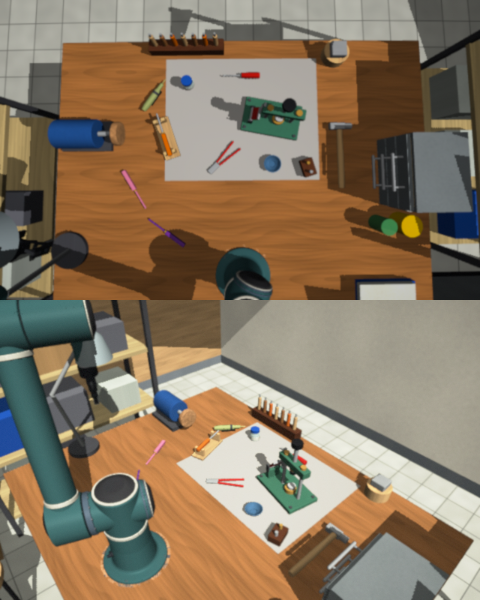

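```bash
python3 - <<'E'
import cv2
t=cv2.imread('pics/top0.png');s=cv2.imread('pics/side0.png')
a=cv2.resize(t[90:340,150:270],None,fx=2.2,fy=2.2,interpolation=3)
b=cv2.resize(t[120:200,310:420],None,fx=4.5,fy=4.5,interpolation=3)
c=cv2.resize(s[160:290,180:430],None,fx=1.98,fy=1.98,interpolation=3)
import numpy as np
H=np.zeros((600,800,3),np.uint8);H[:550,:264]=a;H[:300,270:270+412]=cv2.resize(b,(412,300));H[300:300+257,270:270+495]=c
cv2.imwrite('pics/crop1.png',H)
E
```

```text
(no output)
```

View pics/crop1.png

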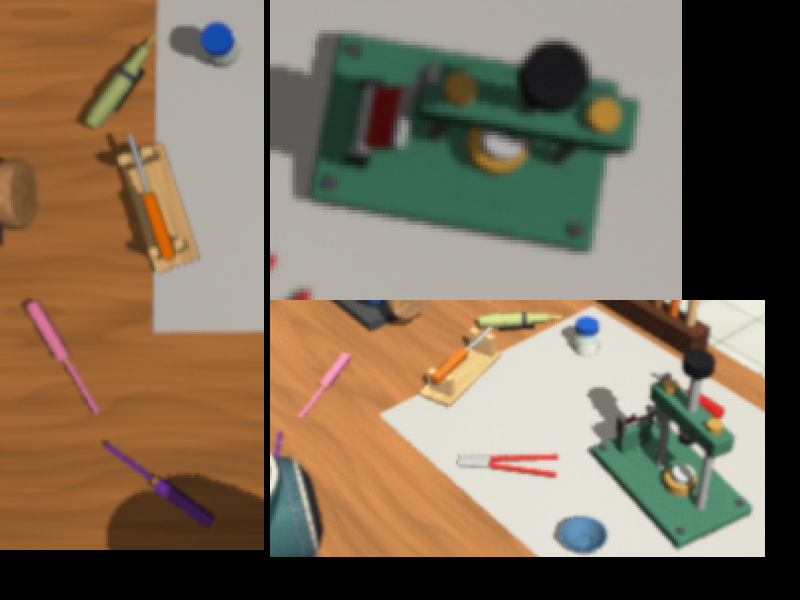

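The top view (crop) shows three rod-like tools. They are orange at (220,186) in the two-forked wooden rest, pink at (176,247) and purple at (227,313). The orange one is meant: it has the orange handle and steel shaft, lies in the rest, and its tip points away from the robot at (213,155). The press stands at about (363,157) with its red pawl at (341,152), on the +y (left) side.

```bash
cat > b.py <<'E'
from h import *
np.set_printoptions(precision=4,suppress=True)
t=cam('top');s=cam('side')
def orange(p,box):
    h=cv2.cvtColor(p['color'],cv2.COLOR_RGB2HSV);m=cv2.inRange(h,(5,215,150),(18,255,255))
    k=np.zeros_like(m);x0,y0,x1,y1=box;k[y0:y1,x0:x1]=m[y0:y1,x0:x1]
    n,l,st,c=cv2.connectedComponentsWithStats(k);i=1+np.argmax(st[1:,4]);ys,xs=np.nonzero(l==i)
    q=np.c_[xs,ys].astype(float);c=q.mean(0);u,sv,v=np.linalg.svd(q-c);d=v[0];a=(q-c)@d
    return c,c+d*a.min(),c+d*a.max(),len(q)
o1=orange(t,(205,150,240,212));o2=orange(s,(255,170,300,215))
print(o1,o2)
print('tri centre',tri([t,s],[o1[0],o2[0]]))
e1=sorted(o1[1:3],key=lambda q:q[1]);e2=sorted(o2[1:3],key=lambda q:q[1])
for a,b in zip(e1,e2): print(tri([t,s],[a,b]),atz(t,a,.05))
# press corners, base top z=.02
T=[(321.2,172.8),(323.4,128.8),(396,186.7)];S=[(341.6,234.7),None,(388.6,284.2),(422.4,264.5)]
from scipy.optimize import least_squares
mod=np.array([(-70,140,20),(70,140,20),(-70,-90,20),(70,-90,20)])/1e3
def place(v,X): return X@R.from_euler('z',v[2]).as_matrix().T+[v[0],v[1],0]
def f(v):
    P=place(v,mod);a=proj(t,P);b=proj(s,P);r=[a[i]-T[i] for i in range(3)]+[b[i]-S[i] for i in(0,2,3)];return np.ravel(r)
z=least_squares(f,[.8,-.1,-.18],loss='soft_l1');print('press',z.x,z.fun)
print('knob',place(z.x,np.array([[0,0,.265]])),proj(t,place(z.x,np.array([[0,0,.265]]))),proj(s,place(z.x,np.array([[0,0,.265]]))))
E
python3 b.py
```

```text
Traceback (most recent call last):
  File "b.py", line 10, in <module>
    o1=orange(t,(205,150,240,212));o2=orange(s,(255,170,300,215))
                                      ~~~~~~^^^^^^^^^^^^^^^^^^^^^
  File "b.py", line 7, in orange
    n,l,st,c=cv2.connectedComponentsWithStats(k);i=1+np.argmax(st[1:,4]);ys,xs=np.nonzero(l==i)
                                                     ~~~~~~~~~^^^^^^^^^^
ValueError: attempt to get argmax of an empty sequence
```

```bash
sed -i 's/(5,215,150)/(5,190,120)/' b.py; python3 b.py
```

```text
(array([221.5691, 192.4199]), array([216.6065, 177.7942]), array([226.4629, 206.8429]), 181) (array([270.1667, 192.6354]), array([277.6409, 185.6176]), array([262.1514, 200.1613]), 96)
tri centre (array([0.5103, 0.2945, 0.0433]), [array([-0.2767,  0.3359]), array([0.371 , 0.0128])])
(array([0.5535, 0.3093, 0.0435]), [array([-0.2237,  0.2707]), array([0.295 , 0.0059])]) [0.5534 0.307  0.05  ]
(array([0.4675, 0.2808, 0.0411]), [array([-0.4652,  0.5697]), array([0.6366, 0.0299])]) [0.4687 0.2774 0.05  ]
press [ 0.6113 -0.1458 -0.172 ] [-0.6672  1.271   4.6683 -0.148   0.6416 -0.0595 -0.2623 -0.1017 -1.3893
 -1.4554  2.3637 -0.697 ]
knob [[ 0.6113 -0.1458  0.265 ]] [[386.8612 139.4711]] [[397.097  188.6627]]
```

Emit:
drive_tool([
  [0,0,0,-0.0345,-0.0189,0,1],
  [0,0,0,-0.0345,-0.0189,0,1],
  [0,0,0,-0.0345,-0.0189,0,1],
  [0,0,0,-0.0345,-0.0189,0,1],
  [0,0,0,-0.0345,-0.0189,0,1],
  [0,0,0,-0.0345,-0.0189,0,1],
  [0,0,0,-0.0345,-0.0189,0,1],
  [0,0,0,-0.0345,-0.0189,0,1],
])

```text
time: 2.97
tool_pos: [0.4228, 0.4141, 0.2067]
tcp_rot: [0.481, 3.104, 0.001]
wrist_force: [1.1, 0.3, -0.3]
width: 1.003
grip_force: 0.0
```

Emit:
drive_tool([
  [0,0,0,-0.0345,-0.0189,0,1],
  [0,0,0,-0.0345,-0.0189,0,1],
  [0,0,0,-0.0345,-0.0189,0,1],
  [0,0,0,-0.0345,-0.0189,0,1],
  [0,0,-6,0,0,0,1],
  [0,0,-6,0,0,0,1],
  [0,0,-6,0,0,0,1],
  [0,0,-6,0,0,0,1],
])

```text
time: 3.63
tool_pos: [0.5307, 0.3011, 0.2064]
tcp_rot: [0.181, -3.136, -0.0]
wrist_force: [-0.4, 0.0, -0.2]
width: 0.999
grip_force: 0.0
```

Emit:
drive_tool([
  [0,0,-6,0,0,0,1],
  [0,0,-6,0,0,0,1],
  [0,0,0,0,0,0,1],
])

```text
time: 3.88
tool_pos: [0.5304, 0.3016, 0.2065]
tcp_rot: [-0.505, 3.101, 0.0]
wrist_force: [0.5, -0.8, 0.3]
width: 0.999
grip_force: 0.0
```

```bash
cat > c.py <<'E'
from h import *
import sys
np.set_printoptions(precision=4,suppress=True)
s=status.read_state();w=cam('wrist');save(w,sys.argv[1])
print(s['time'],s['tool_pos'],R.from_rotvec(s['tcp_rot']).as_matrix()[:,0],s['wrist_force'],w['W'][:3,3],-w['W'][:3,2])
for n in ['rod','rest','pawl','press','ram','blank']:
    for m in masks_of(w,n)[:2]:
        print(n,round(m['score'],2),np.array(m['bbox']))
for X in [(.5105,.2945,.044),(.634,.3354,.044),(.4675,.2808,.044),(.6113,-.1458,.265)]: print(proj(w,X))
E
python3 c.py w1.png
```

```text
3.8833 [0.5304 0.3016 0.2065] [-0.9483 -0.3173 -0.0001] [ 0.5197 -0.8302  0.3429] [0.4563 0.2782 0.3724] [ 0.2902  0.0965 -0.9521]
rod 0.86 [312.2 100.1 333.4 269.6]
rod 0.79 [490.4   0.  518.6 113.8]
rest 0.77 [292.4  90.1 349.5 248.4]
rest 0.74 [  0.  253.5 104.1 298.7]
pawl 0.58 [311.6 103.8 330.3 265.9]
press 0.98 [  0.   78.1  70.  220.3]
ram 0.29 [289.9  92.1 347.2 246.3]
ram 0.16 [  0.2 252.9 103.2 300.6]
[[322.417  149.3078]]
[[322.1041 264.0652]]
[[323.0807 103.0867]]
[[615.4795 209.6036]]
```

View pics/w1.png

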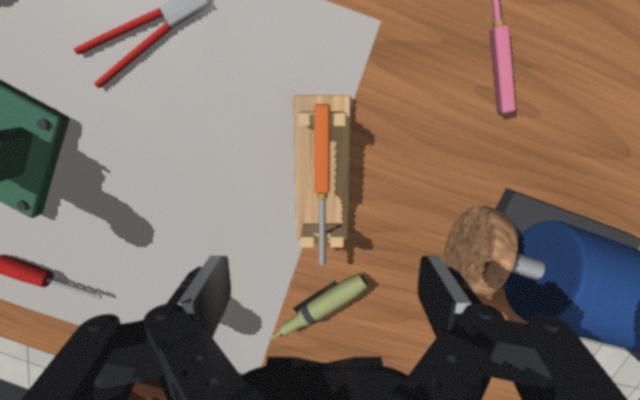

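The wrist view shows the orange rod running straight down the image: handle (322,104)–(322,193) and tip (322,264), where I predicted (322,264). The gripper is centred above the grip place, so I'm descending to grasp.

Emit:
drive_tool([
  [0,0,0,0,0,0.036,1],
  [0,0,0,0,0,0.036,1],
  [0,0,0,0,0,0.036,0.8],
  [0,0,0,0,0,0.036,0.7],
  [0,0,0,0,0,0.018,0.6],
  [0,0,0,0,0,0.017,0.5],
  [0,0,0,0,0,0,0.4],
  [0,0,0,0,0,0,0.3],
], force=100)

```text
time: 4.9
tool_pos: [0.5294, 0.3012, 0.0263]
tcp_rot: [0.5, -3.099, 0.001]
wrist_force: [-0.0, 0.6, 0.3]
width: 0.302
grip_force: 0.0
```

Emit:
drive_tool([
  [0,0,0,0,0,0,0],
  [0,0,0,0,0,0,0],
  [0,0,0,0,0,0,0],
  [0,0,0,0,0,0,0],
  [0,0,0,0,0,0,0],
  [0,0,0,0,0,0,0],
], force=100)

```text
time: 5.4
tool_pos: [0.5306, 0.3019, 0.028]
tcp_rot: [-0.501, 3.1, 0.0]
wrist_force: [0.2, -0.5, 0.3]
width: -0.002
grip_force: 0.0
```

```bash
python3 - <<'E'
from h import *
t=cam('top');s=cam('side');w=cam('wrist')
H=np.zeros((600,800,3),np.uint8)
H[:300,:400]=cv2.resize(t['color'][150:240,170:290],(400,300),interpolation=3)
H[:300,400:]=cv2.resize(s['color'][140:230,230:350],(400,300),interpolation=3)
H[300:,:480]=cv2.resize(w['color'],(480,300),interpolation=3)
cv2.imwrite('pics/g1.png',H[:,:,::-1])
E
```

```text
(no output)
```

View pics/g1.png

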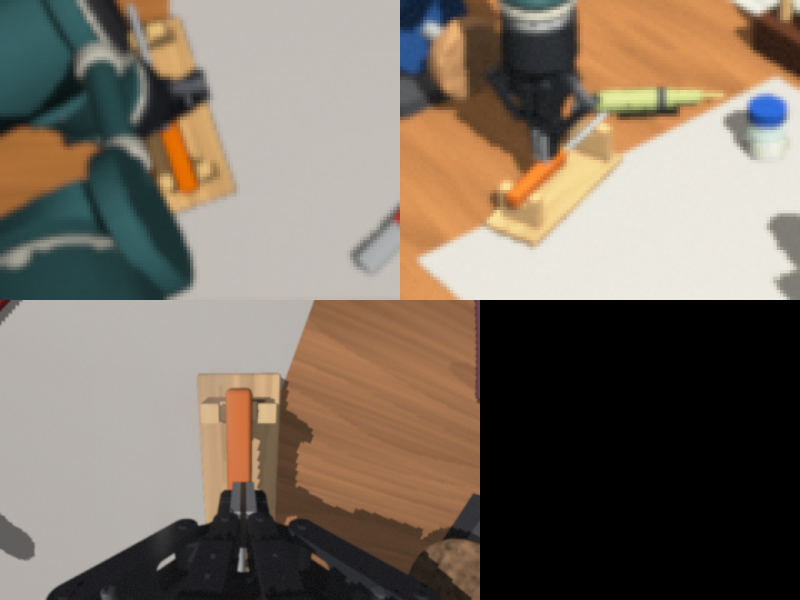

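```bash
python3 - <<'E'
from h import *
np.set_printoptions(precision=2,suppress=True)
s0=status.read_state();print(s0)
s=cam('side');w=cam('wrist');t=cam('top')
p=s0['tool_pos']
for z in (0,.03,.06): print(z,proj(s,p+[0,0,z]),proj(w,p+[0,0,z]))
for X in [(.5105,.2945,.044),(.634,.3354,.044),(.4675,.2808,.044),(.553,.309,.044)]: print(proj(w,X),proj(s,X))
H=np.zeros((600,800,3),np.uint8)
H[:300,:400]=cv2.resize(s['color'][165:225,245:325],(400,300),interpolation=3)
H[300:,:]=cv2.resize(w['color'][220:340,160:480],(800,300),interpolation=3)
cv2.imwrite('pics/g2.png',H[:,:,::-1])
E
```

```text
{'time': 5.55, 'q': array([ 0.48,  0.31,  1.9 , -0.  ,  0.93, -1.41]), 'joint_vel': array([ 0.,  0.,  0., -0.,  0.,  0.]), 'joint_torque': array([  0.  , -48.17, -30.89,  -0.  ,  -0.  ,   0.  ]), 'tool_pos': array([0.53, 0.3 , 0.03]), 'tcp_rot': array([-0.5,  3.1,  0. ]), 'wrist_force': array([0.09, 0.27, 0.81]), 'torque': array([-0.03,  0.03,  0.02]), 'grip_force': 0.0, 'width': 0.0008328936401609612}
0 [[274.17 192.97]] [[321.76 237.7 ]]
0.03 [[273.75 186.03]] [[321.31 265.07]]
0.06 [[273.32 178.92]] [[320.65 304.62]]
[[320.25 212.64]] [[270.58 192.46]]
[[320.7  407.02]] [[291.25 173.42]]
[[321.24 117.69]] [[262.74 199.53]]
[[321.17 291.81]] [[277.87 185.61]]
```

View pics/g2.png

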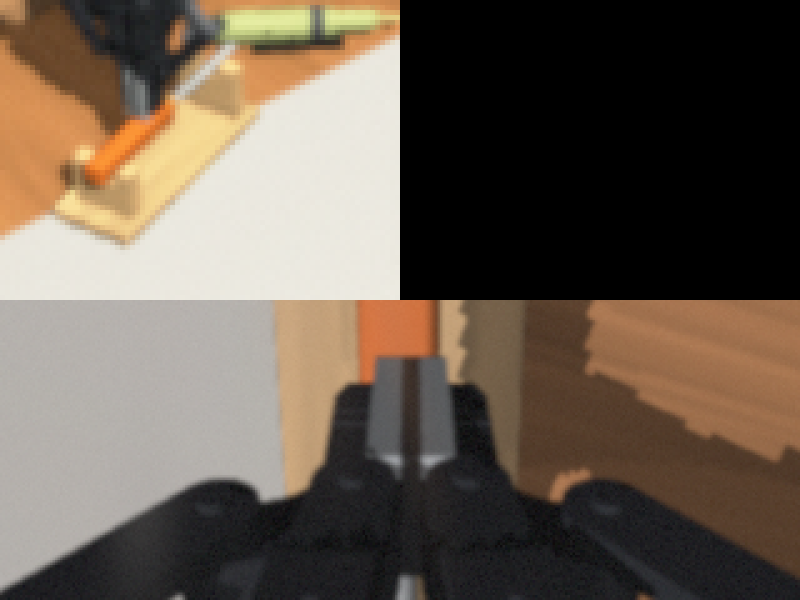

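Emit:
drive_tool([
  [0,0,0,0,0,-0.03,0],
  [0,0,0,0,0,-0.03,0],
  [0,0,0,0,0,0,0],
])

```text
time: 5.95
tool_pos: [0.5345, 0.3039, 0.0937]
tcp_rot: [-0.5, 3.092, 0.005]
wrist_force: [2.1, 0.9, 1.4]
width: -0.0
grip_force: 0.0
```

```bash
python3 - <<'E'
from h import *
np.set_printoptions(precision=4,suppress=True)
s0=status.read_state();p=s0['tool_pos'];s=cam('side');w=cam('wrist');print(p,s0['width'])
def mk(c,box,sz,pts,cam_):
    x0,y0,x1,y1=box;im=cv2.resize(c['color'][y0:y1,x0:x1],sz,interpolation=3);f=sz[0]/(x1-x0)
    for X,col in pts:
        u=(proj(c,X)[0]-[x0,y0]+.5)*f;cv2.circle(im,tuple(int(v) for v in u),4,col,1)
    return im
pts=[(p,(255,0,0)),(p+[0,0,.019],(255,255,0)),(p+[0,0,.04],(0,255,0))]
for X in pts: print(proj(s,X[0]),proj(w,X[0]))
H=np.hstack([mk(s,(250,150,314,214),(400,400),pts,0),mk(w,(280,160,360,240),(400,400),pts,1)])
cv2.imwrite('pics/g3.png',H[:,:,::-1])
E
```

```text
[0.5345 0.3039 0.0937] -0.00038398192464106595
[[273.8287 176.653 ]] [[322.0247 240.9685]]
[[273.5566 172.0375]] [[321.8293 258.0016]]
[[273.2515 166.8514]] [[321.5578 281.7431]]
```

View pics/g3.png

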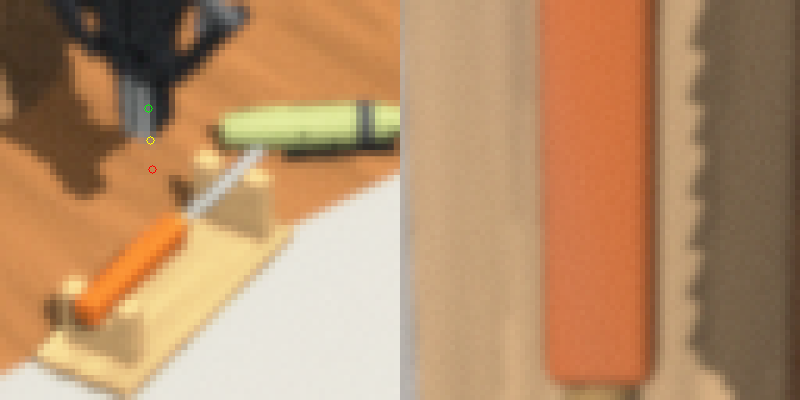

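The side crop shows that the real fingertips, at (148,137) in the crop, end about 20–30 mm short of the reported TCP, marked at (152,169). That is why the fingers shut just above the handle; the rod hasn't moved. I'll reopen and go lower.

Emit:
drive_tool([
  [0,0,0,0,0,0,0.6],
  [0,0,0,0,0,0,0.6],
  [0,0,0,0,0,0,0.6],
  [0,0,0,0,0,0,0.6],
  [0,0,0,0,0,0.03,0.6],
  [0,0,0,0,0,0.03,0.6],
  [0,0,0,0,0,0.02,0.6],
  [0,0,0,0,0,0.005,0.6],
])

```text
time: 6.72
tool_pos: [0.5265, 0.2997, -0.0026]
tcp_rot: [0.5, -3.093, 0.004]
wrist_force: [-0.9, -0.5, -1.0]
width: 0.599
grip_force: 0.0
```

Emit:
drive_tool([
  [0,0,0,0,0,0.003,0.5],
  [0,0,0,0,0,0,0.4],
])

```text
time: 6.88
tool_pos: [0.5302, 0.3016, -0.001]
tcp_rot: [0.501, -3.1, 0.0]
wrist_force: [0.0, 0.2, 0.8]
width: 0.405
grip_force: 0.0
```

Emit:
drive_tool([
  [0,0,0,0,0,0,0.1],
  [0,0,0,0,0,0,0],
  [0,0,0,0,0,0,0],
  [0,0,0,0,0,0,0],
  [0,0,0,0,0,0,0],
], force=100)

```text
time: 7.3
tool_pos: [0.5319, 0.3024, 0.0013]
tcp_rot: [-0.501, 3.098, 0.002]
wrist_force: [0.4, -0.1, 7.3]
width: 0.167
grip_force: 98.2
```

The rod is gripped. I'll lift it, carry it in front of the press and turn it onto the press's x axis.

Emit:
drive_tool([
  [0,0,0,0,0,-0.01,0],
  [0,0,0,0,0,-0.02,0],
  [0,0,0,0,0,-0.03,0],
  [0,0,0,0,0,-0.035,0],
  [0,0,0,0,0,-0.03,0],
  [0,0,0,0.0206,-0.0329,0,0],
  [0,0,0,0.0206,-0.0329,0,0],
  [0,0,0,0.0206,-0.0329,0,0],
])

```text
time: 7.97
tool_pos: [0.5025, 0.188, 0.1257]
tcp_rot: [-0.504, 3.099, 0.0]
wrist_force: [0.4, -0.7, -1.6]
width: 0.167
grip_force: 97.6
```

Emit:
drive_tool([
  [0,0,0,0.0206,-0.0329,0,0],
  [0,0,0,0.0206,-0.0329,0,0],
  [0,0,0,0.0206,-0.0329,0,0],
  [0,0,0,0.0206,-0.0329,0,0],
  [0,0,0,0.0206,-0.0329,0,0],
  [0,0,0,0.0206,-0.0329,0,0],
  [0,0,5.7,0,0,0,0],
  [0,0,5.7,0,0,0,0],
])

```text
time: 8.63
tool_pos: [0.4465, -0.04, 0.1246]
tcp_rot: [0.176, -3.136, 0.0]
wrist_force: [-0.6, 0.1, -1.1]
width: 0.162
grip_force: 97.8
```

Emit:
drive_tool([
  [0,0,5.7,0,0,0,0],
  [0,0,5.7,0,0,0,0],
  [0,0,5.7,0,0,0,0],
  [0,0,0,0,0,0,0],
  [0,0,0,0,0,0,0],
])

```text
time: 9.05
tool_pos: [0.4473, -0.0376, 0.1245]
tcp_rot: [-0.273, -3.129, -0.0]
wrist_force: [-0.7, 0.0, -1.5]
width: 0.162
grip_force: 97.7
```

```bash
cat > d.py <<'E'
from h import *
np.set_printoptions(precision=4,suppress=True)
s0=status.read_state();w=cam('wrist');t=cam('top');s=cam('side')
import pickle;pickle.dump((s0,w,t,s),open('v1.pkl','wb'))
print(s0['time'],s0['tool_pos'],R.from_rotvec(s0['tcp_rot']).as_matrix()[:,0],s0['wrist_force'],s0['width'],s0['grip_force'])
v=[.6113,-.1458,-.172]
def place(v,X): return X@R.from_euler('z',v[2]).as_matrix().T+[v[0],v[1],0]
mod=np.array([(-70,140,20),(-70,-90,20),(70,140,20),(70,-90,20),(0,0,265),(-34,106+4*.82-45*.574,78+45*.819+4*.57),(-34,109,81)])/1e3
P=place(v,mod)
def mk(c,box,sz,pts):
    x0,y0,x1,y1=box;im=cv2.resize(c['color'][y0:y1,x0:x1],sz,interpolation=3);f=sz[0]/(x1-x0)
    for u in proj(c,pts):
        u=(u-[x0,y0]+.5)*f;cv2.circle(im,tuple(int(k) for k in u),3,(255,255,0),1)
    return im
Rm=R.from_rotvec(s0['tcp_rot']).as_matrix();p=s0['tool_pos']
tip=p-Rm[:,0]*.109+[0,0,.045];print('tip',tip,proj(t,tip),proj(s,tip),proj(w,tip))
Q=np.vstack([P,tip,p+[0,0,.045]])
H=np.zeros((600,800,3),np.uint8)
H[:300,:480]=mk(w,(0,0,640,400),(480,300),Q)
H[300:600,:400]=mk(t,(300,115,420,205),(400,300),Q)
H[300:600,400:]=mk(s,(310,165,430,255),(400,300),Q)
cv2.imwrite('pics/p1.png',H[:,:,::-1])
E
python3 d.py
```

```text
9.05 [ 0.4473 -0.0376  0.1245] [-0.9849  0.1733  0.0002] [-0.7047  0.0445 -1.4998] 0.16223068897372234 97.73008704185486
tip [ 0.5547 -0.0565  0.1695] [[345.3358 170.1082]] [[355.6908 208.9082]] [[321.1664 452.6604]]
```

View pics/p1.png

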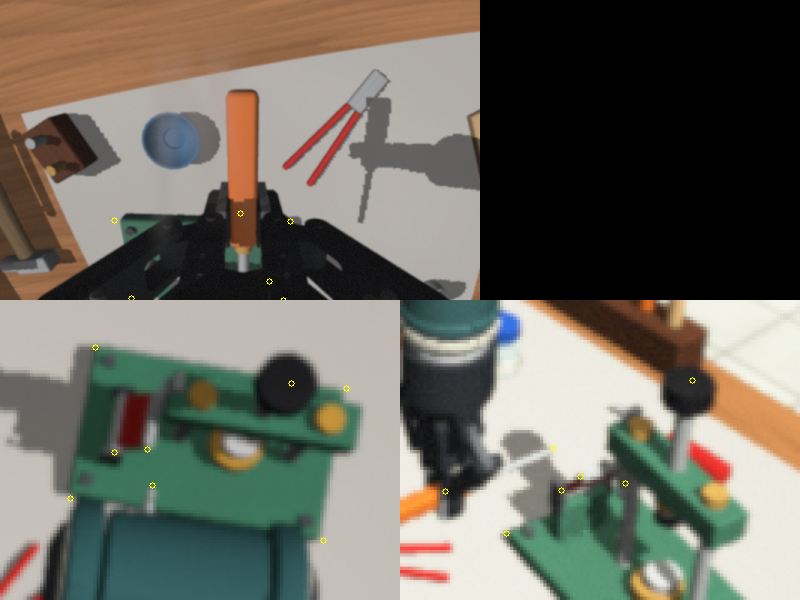

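```bash
cat > e.py <<'E'
from h import *
import pickle
from scipy.optimize import least_squares
np.set_printoptions(precision=4,suppress=True)
s0,w,t,s=pickle.load(open('v1.pkl','rb'))
def place(v,X): return np.atleast_2d(X)@R.from_euler('z',v[2]).as_matrix().T+[v[0],v[1],0]
obs=[(t,(-70,140,20),(321.4,172.1)),(t,(70,140,20),(327.4,128.6)),(t,(-70,-90,20),(394.9,185.9)),(w,(-70,-90,20),(162.7,290.7)),
(s,(-70,140,20),(341.2,234.5)),(s,(-70,-90,20),(388.6,284.2)),(s,(70,-90,20),(422.4,264.5)),(t,(0,0,265),(385.6,138.8)),(s,(0,0,265),(396.5,188.5))]
def f(v): return np.ravel([proj(c,place(v,np.array(m)/1e3))[0]-u for c,m,u in obs])
z=least_squares(f,[.61,-.146,-.17],loss='soft_l1');v=z.x;print(v);print(f(v).reshape(-1,2))
# knob triangulated, blank seen
print('knob tri',tri([t,s],[obs[7][2],obs[8][2]]),place(v,[0,0,.265]))
# pawl red region in top: dark red hue
h=cv2.cvtColor(t['color'],cv2.COLOR_RGB2HSV)[130:170,325:352];m=((h[...,0]<8)|(h[...,0]>172))&(h[...,1]>150)
ys,xs=np.nonzero(m);print('pawl top px',xs.min()+325,xs.max()+325,ys.min()+130,ys.max()+130,len(xs),xs.mean()+325,ys.mean()+130)
L=.61;c=np.array([[x,106+o*np.cos(L)-r*np.sin(L),78+r*np.cos(L)+o*np.sin(L)] for x in(-34,12) for r in(0,45) for o in(4,)])/1e3
print('pred pawl upper-face corners',proj(t,place(v,c)),proj(t,place(v,c)).mean(0))
# tip path in world
Rm=R.from_rotvec(s0['tcp_rot']).as_matrix();p=s0['tool_pos'];tip=p-Rm[:,0]*.109+[0,0,.045]
print('tip in press frame',(R.from_euler('z',-v[2]).as_matrix()@(tip-[v[0],v[1],0])),'rod heading',np.degrees(np.arctan2(-Rm[1,0],-Rm[0,0])),np.degrees(v[2]))
E
python3 e.py
```

```text
[ 0.6114 -0.1423 -0.1991]
[[-2.4427  0.6167]
 [ 0.3467 -1.0561]
 [-0.1916  1.43  ]
 [-6.2408  0.7128]
 [ 0.0514 -1.2593]
 [-3.4234 -2.2878]
 [ 1.2189 -0.6421]
 [-0.2394  0.6694]
 [-0.4033 -0.4502]]
knob tri (array([ 0.6131, -0.143 ,  0.2632]), [array([-0.1085,  0.1277]), array([ 0.141 , -0.0338])]) [[ 0.6114 -0.1423  0.265 ]]
pawl top px 336 343 144 158 85 339.67058823529413 150.94117647058823
pred pawl upper-face corners [[332.3857 159.2637]
 [342.3873 158.572 ]
 [335.4087 143.5399]
 [345.4866 142.2706]] [338.9171 150.9116]
tip in press frame [-0.0725  0.0728  0.1695] rod heading -9.980291650488796 -11.4103860330903
```

The view matches the model. The rod tip appears where kinematics put it, at side-crop (552,448), and the red pawl sits at about (340,151) in the top image, where predicted. I'll align the rod, lower it and insert it under the free part of the pawl.

Emit:
drive_tool([
  [0,0,0.8,0,0.0067,0.02,0],
  [0,0,0,0,0,0.03,0],
  [0,0,0,0,0,0.0265,0],
  [0,0,0,0,0,0,0],
])

```text
time: 9.53
tool_pos: [0.4438, -0.0303, 0.043]
tcp_rot: [-0.296, -3.117, -0.0]
wrist_force: [-1.7, 0.6, -1.6]
width: 0.164
grip_force: 97.7
```

Emit:
drive_tool([
  [0,0,0,-0.012,0,0,0],
  [0,0,0,-0.012,0,0,0],
  [0,0,0,-0.012,0,0,0],
  [0,0,0,-0.012,0,0,0],
  [0,0,0,-0.012,0,0,0],
  [0,0,0,0,0,0,0],
  [0,0,0,0,0,0,0],
])

```text
time: 10.12
tool_pos: [0.5091, -0.0428, 0.0484]
tcp_rot: [0.299, 3.126, -0.0]
wrist_force: [0.6, -0.1, -0.4]
width: 0.168
grip_force: 97.7
```

```bash
sed -i "s/^v=.*/v=[.6122,-.1427,-.189]/; s/v1.pkl/v2.pkl/; s/p1.png/p2.png/; s/(300,115,420,205)/(320,125,380,170)/; s/(310,165,430,255)/(340,190,400,235)/" d.py; python3 d.py
```

```text
10.1167 [ 0.5091 -0.0428  0.0484] [-0.9818  0.1898 -0.0008] [ 0.5973 -0.0905 -0.3618] 0.16782174135740177 97.73252248764038
tip [ 0.6161 -0.0635  0.0935] [[345.1103 152.4967]] [[370.108 220.924]] [[321.1658 452.737 ]]
```

View pics/p2.png

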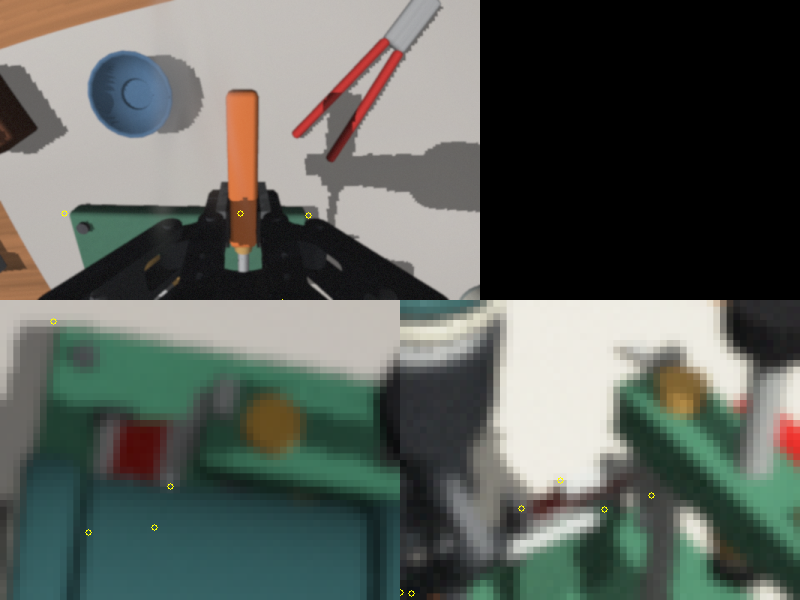

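The side crop shows the shaft, (510–600, 515–545), lying under the dark red pawl, (525–620, 480–510), as intended. Now I'll swing it up and outward in an arc.

Emit:
drive_tool([
  [0,0,0,0,0.0021,-0.0024,0],
  [0,0,0,0,0.0021,-0.0024,0],
  [0,0,0,0,0.0018,-0.0015,0],
  [0,0,0,0,0.0018,-0.0015,0],
  [0,0,0,0,0.0018,-0.0015,0],
  [0,0,0,0,0.0018,-0.0015,0],
  [0,0,0,0,0,0,0],
])

```text
time: 10.85
tool_pos: [0.5092, -0.0311, 0.0585]
tcp_rot: [-0.299, -3.126, 0.0]
wrist_force: [-1.8, -3.3, -4.2]
width: 0.168
grip_force: 97.6
```

Emit:
drive_tool([
  [0,0,0,0,0.0021,-0.0009,0],
  [0,0,0,0,0.0021,-0.0009,0],
  [0,0,0,0,0.0021,-0.0009,0],
  [0,0,0,0,0.0022,-0.0009,0],
  [0,0,0,0,0.002,-0.0003,0],
  [0,0,0,0,0.002,-0.0003,0],
  [0,0,0,0,0.0021,-0.0003,0],
  [0,0,0,0,0,0,0],
])

```text
time: 11.52
tool_pos: [0.5132, -0.0165, 0.0637]
tcp_rot: [0.299, 3.126, 0.0]
wrist_force: [-2.3, -3.3, -0.8]
width: 0.161
grip_force: 98.0
```

Emit:
drive_tool([
  [0,0,0,0,0.002,0,0],
  [0,0,0,0,0.002,0,0],
  [0,0,0,0,0.002,0.0002,0],
  [0,0,0,0,0.001,0.0002,0],
  [0,0,0,0,0,0,0],
  [0,0,0,0,0,0,0],
])

```text
time: 12.02
tool_pos: [0.5147, -0.0099, 0.0631]
tcp_rot: [0.299, 3.126, 0.0]
wrist_force: [-0.5, -3.7, -0.6]
width: 0.167
grip_force: 98.0
```

```bash
sed -i "s/v2.pkl/v3.pkl/; s/p2.png/p3.png/" d.py; python3 d.py; python3 - <<'E'
from h import *
import pickle
s0,w,t,s=pickle.load(open('v3.pkl','rb'))
s00,w,t,s1=pickle.load(open('v2.pkl','rb'))
v=[.6122,-.1427,-.189]
np.set_printoptions(precision=1,suppress=True)
def place(v,X): return np.atleast_2d(X)@R.from_euler('z',v[2]).as_matrix().T+[v[0],v[1],0]
for c,n in((s,'now'),(s1,'before')):
    h=cv2.cvtColor(c['color'],cv2.COLOR_RGB2HSV)[195:232,345:385].astype(int);m=((h[...,0]<6)|(h[...,0]>174))&(h[...,1]>110)&(h[...,2]>40)
    ys,xs=np.nonzero(m);print(n,len(xs),xs.min()+345,xs.max()+345,ys.min()+195,ys.max()+195,xs.mean()+345,ys.mean()+195)
for ph in(0,.5,.7,.9,1.1):
    L=.61-ph;c=np.array([[x,106+o*np.cos(L)-r*np.sin(L),78+r*np.cos(L)+o*np.sin(L)] for x in(-34,12) for r in(10,45) for o in(-4,)])/1e3
    print(ph,proj(s,place(v,c)).ravel())
E
```

```text
12.0167 [ 0.5147 -0.0099  0.0631] [-0.9819  0.1894 -0.0013] [-0.5179 -3.6653 -0.5917] 0.1671068020519545 98.01039576530457
tip [ 0.6217 -0.0306  0.1083] [[333.6219 149.4869]] [[363.8751 211.0013]] [[321.1955 452.7629]]
now 99 357 370 207 220 363.44444444444446 213.24242424242425
before 4 361 363 220 221 361.75 220.25
0 [360.1 222.3 364.7 218.9 372.4 217.3 377.2 213.9]
0.5 [359.4 220.7 361.  212.6 371.8 215.7 373.6 207.7]
0.7 [359.  220.1 359.3 210.7 371.4 215.1 371.8 205.8]
0.9 [358.7 219.6 357.5 209.2 371.  214.7 370.  204.4]
1.1 [358.2 219.2 355.8 208.3 370.6 214.3 368.3 203.5]
```

Emit:
drive_tool([
  [0,0,0,0,-0.004,0,0],
  [0,0,0,0,-0.004,0,0],
  [0,0,0,0.014,0,0,0],
  [0,0,0,0.028,0,0,0],
  [0,0,0,0.028,0,0,0],
  [0,0,0,0,0,-0.03,0],
  [0,0,0,0,0,-0.032,0],
  [0,0,-5.9,0,0,0,0],
])

```text
time: 12.83
tool_pos: [0.4472, -0.0046, 0.1303]
tcp_rot: [0.136, 3.129, 0.001]
wrist_force: [1.2, -0.3, 0.1]
width: 0.167
grip_force: 98.0
```

Emit:
drive_tool([
  [0,0,-5.9,0,0,0,0],
  [0,0,-5.9,0,0,0,0],
  [0,0,-5.9,0,0,0,0],
  [0,0,-5.8,0,0,0,0],
  [0,0,0,-0.0223,0.0329,0,0],
  [0,0,0,-0.0223,0.0329,0,0],
  [0,0,0,-0.0223,0.0329,0,0],
  [0,0,0,-0.0223,0.0329,0,0],
])

```text
time: 13.5
tool_pos: [0.4872, 0.15, 0.1251]
tcp_rot: [-0.503, 3.1, 0.001]
wrist_force: [-0.2, -0.7, -0.8]
width: 0.166
grip_force: 98.0
```

Emit:
drive_tool([
  [0,0,0,-0.0223,0.0329,0,0],
  [0,0,0,-0.0223,0.0329,0,0],
  [0,0,0,-0.0223,0.0329,0,0],
  [0,0,0,-0.0223,0.0329,0,0],
  [0,0,0,0,0,0,0],
  [0,0,0,0,0,0,0],
  [0,0,0,0,0,0,0],
])

```text
time: 14.08
tool_pos: [0.5292, 0.3013, 0.1243]
tcp_rot: [0.506, -3.1, 0.001]
wrist_force: [-0.5, -0.7, -1.5]
width: 0.169
grip_force: 98.1
```

```bash
python3 - <<'E'
from h import *
import pickle
np.set_printoptions(precision=4,suppress=True)
s0=status.read_state();t=cam('top');s=cam('side');w=cam('wrist');pickle.dump((s0,w,t,s),open('v4.pkl','wb'))
Rm=R.from_rotvec(s0['tcp_rot']).as_matrix();p=s0['tool_pos'];th=np.degrees(np.arctan2(Rm[1,0],Rm[0,0]))%360
print(p,th,Rm[:,2],'to go tool xyz',Rm.T@(np.array([.5302,.3016,-.001])-p))
for c,b in((s,(345,195,385,232)),(t,(325,130,352,170))):
    h=cv2.cvtColor(c['color'],cv2.COLOR_RGB2HSV)[b[1]:b[3],b[0]:b[2]].astype(int);m=((h[...,0]<6)|(h[...,0]>174))&(h[...,1]>110)&(h[...,2]>40)
    ys,xs=np.nonzero(m);print(len(xs),xs.min()+b[0],xs.max()+b[0],ys.min()+b[1],ys.max()+b[1])
# orange handle now, triangulated
def orange(c,box):
    x0,y0,x1,y1=box;h=cv2.cvtColor(c['color'],cv2.COLOR_RGB2HSV)[y0:y1,x0:x1];m=cv2.inRange(h,(5,190,120),(18,255,255));ys,xs=np.nonzero(m)
    q=np.c_[xs+x0,ys+y0].astype(float);u,S,vv=np.linalg.svd(q-q.mean(0),full_matrices=False);return len(q),q.mean(0),vv[0]
tip=p-Rm[:,0]*.109+[0,0,.045];print('tip px',proj(t,tip),proj(s,tip),proj(t,tip-Rm[:,0]*-.13))
H=np.zeros((600,800,3),np.uint8)
H[:300,:400]=cv2.resize(s['color'][170:260,320:440],(400,300),interpolation=3)
H[:300,400:]=cv2.resize(s['color'][130:220,230:350],(400,300),interpolation=3)
H[300:,:480]=cv2.resize(w['color'],(480,300))
cv2.imwrite('pics/p4.png',H[:,:,::-1])
E
```

```text
[0.5292 0.3013 0.1243] 198.52614616442227 [-0.001  -0.0006 -1.    ] to go tool xyz [-0.0012 -0.0001  0.1253]
126 357 370 207 219
70 330 336 142 158
tip px [[193.9201 141.6125]] [[289.9412 143.595 ]] [[209.0582 188.6432]]
```

View pics/p4.png

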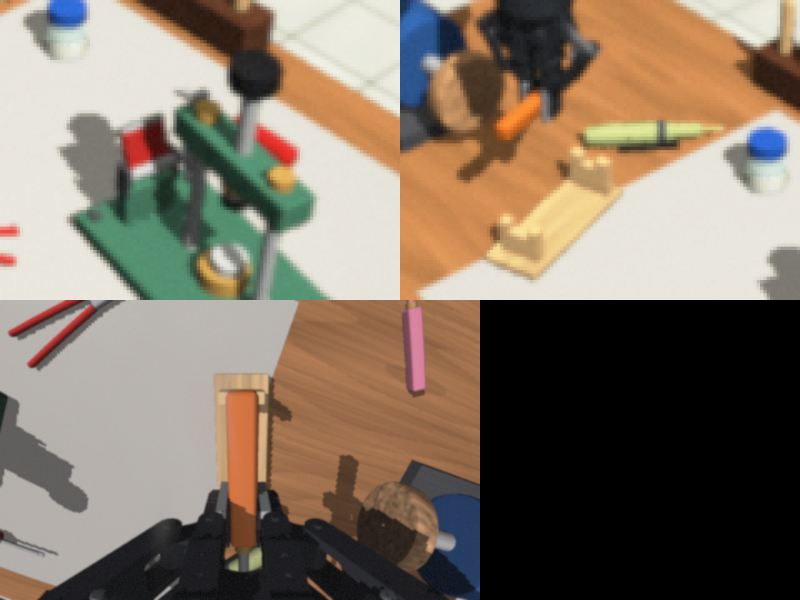

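The side crop shows the pawl standing outward at about (145,150), clear of the rack. The wrist view shows the handle over the rest's forks, so I'm lowering it.

Emit:
drive_tool([
  [0,0,0,-0.0012,0,0.03,0],
  [0,0,0,0,0,0.035,0],
  [0,0,0,0,0,0.025,0],
  [0,0,0,0,0,0.015,0],
  [0,0,0,0,0,0.008,0],
  [0,0,0,0,0,0.005,0],
  [0,0,0,0,0,0.003,0],
  [0,0,0,0,0,0,0],
])

```text
time: 14.9
tool_pos: [0.5314, 0.3017, 0.0045]
tcp_rot: [-0.503, 3.1, 0.001]
wrist_force: [-0.8, -0.2, -0.7]
width: 0.163
grip_force: 98.1
```

Emit:
drive_tool([
  [0,0,0,0,0,0.001,0],
  [0,0,0,0,0,0.001,0],
  [0,0,0,0,0,0,0],
])

```text
time: 15.15
tool_pos: [0.5315, 0.3022, 0.0027]
tcp_rot: [-0.504, 3.099, 0.001]
wrist_force: [-0.7, -1.0, -0.7]
width: 0.168
grip_force: 98.1
```

Emit:
drive_tool([
  [0,0,0,0,0,0.001,0],
  [0,0,0,0,0,0,0.2],
  [0,0,0,0,0,0,0.3],
  [0,0,0,0,0,0,0.4],
  [0,0,0,0,0,0,0.5],
  [0,0,0,0,0,0,0.6],
])

```text
time: 15.65
tool_pos: [0.5308, 0.3019, 0.0009]
tcp_rot: [-0.504, 3.101, 0.0]
wrist_force: [0.5, 0.8, 0.3]
width: 0.595
grip_force: 0.0
```

Emit:
drive_tool([
  [0,0,0,0,0,-0.01,0.6],
  [0,0,0,0,0,-0.025,0.6],
  [0,0,0,0,0,-0.035,0.6],
  [0,0,0,0,0,-0.04,0.3],
  [0,0,0,0,0,-0.04,0],
  [0,0,0,0,0,-0.04,0],
  [0,0,0,0,0,-0.04,0],
  [0,0,0,0,0,0,0],
])

```text
time: 16.32
tool_pos: [0.5357, 0.3044, 0.243]
tcp_rot: [-0.501, 3.084, 0.009]
wrist_force: [0.1, 0.8, 0.9]
width: 0.004
grip_force: 0.0
```

```bash
cat > r.py <<'E'
from h import *
np.set_printoptions(precision=4,suppress=True)
s0=status.read_state();t=cam('top');s=cam('side');w=cam('wrist')
print(s0['time'],s0['tool_pos'])
def orange(p,box):
    h=cv2.cvtColor(p['color'],cv2.COLOR_RGB2HSV);m=cv2.inRange(h,(5,190,120),(18,255,255))
    k=np.zeros_like(m);x0,y0,x1,y1=box;k[y0:y1,x0:x1]=m[y0:y1,x0:x1]
    n,l,st,c=cv2.connectedComponentsWithStats(k);i=1+np.argmax(st[1:,4]);ys,xs=np.nonzero(l==i)
    q=np.c_[xs,ys].astype(float);c=q.mean(0);u,sv,v=np.linalg.svd(q-c,full_matrices=False);d=v[0];a=(q-c)@d
    return c.round(1),(c+d*a.min()).round(1),(c+d*a.max()).round(1),len(q)
print('side orange',orange(s,(255,170,300,215)),'was 270.2,192.6 277.6,185.6 262.2,200.2')
for m in masks_of(w,'rod')[:3]: print(m['score'],np.array(m['bbox']))
for X in [(.634,.3354,.044),(.4675,.2808,.044)]: print('exp wrist',proj(w,X))
save(w,'w5.png')
E
python3 r.py
```

```text
16.3167 [0.5357 0.3044 0.243 ]
side orange (array([269.5, 192.7]), array([277.1, 185.1]), array([262.1, 200.1]), 94) was 270.2,192.6 277.6,185.6 262.2,200.2
0.79 [315.6  98.7 332.9 245.6]
0.63 [478.7   0.  504.5 106. ]
exp wrist [[321.8019 249.1838]]
exp wrist [[322.5585  98.5411]]
```

```bash
cat >> r.py <<'E'
a,b=proj(w,[(.4675,.2808,.044),(.634,.3354,.044)])
g=w['color'].astype(int)
for k in np.linspace(.5,1.12,32):
    u=a+(b-a)*k;x,y=int(round(u[0])),int(round(u[1]));print(y,g[y,x-6:x+7:2].sum(1)//3, g[y,x])
E
python3 r.py
```

```text
16.5167 [0.5301 0.3015 0.2303]
side orange (array([269.5, 192.7]), array([277.1, 185.1]), array([262.1, 200.1]), 94) was 270.2,192.6 277.6,185.6 262.2,200.2
0.76 [479.5   0.9 505.8 113.6]
0.67 [316.1 104.  332.1 244.8]
0.27 [ 86.3   0.  218.1  89.7]
exp wrist [[322.5185 256.2661]]
exp wrist [[323.3942 104.0795]]
180 [149 134 133 131 132 130 120] [215 116  64]
183 [148 133 133 134 133 133 122] [216 119  67]
186 [154 133 126 129 127 124 118] [209 115  64]
189 [169 145 129 131 123 103 110] [178 134  82]
192 [167 158 143 145 136 107 120] [188 151  97]
195 [168 168 157 162 151 120 157] [167 162 159]
198 [169 166 156 161 152 123 160] [162 162 161]
201 [166 166 155 165 153 126 159] [167 165 164]
205 [166 167 158 165 154 126 160] [169 164 164]
208 [165 165 157 167 154 125 158] [170 166 165]
211 [165 162 158 168 155 124 159] [171 168 165]
214 [164 163 156 168 157 122 158] [171 168 165]
217 [144 142 144 167 156 120 140] [170 167 165]
220 [108 107 117 162 155 107  97] [163 162 162]
223 [109 109 118 163 156 103  93] [164 162 163]
226 [125 126 126 162 154 103  68] [163 162 162]
229 [152 171 175 171 155 105 104] [177 170 166]
232 [108 113 141 165 156 107 128] [170 165 162]
235 [110 117 155 169 155 105 128] [175 169 164]
238 [121 120 132 164 157 105 115] [169 162 161]
241 [119 118 124 151 140 103 107] [156 150 149]
244 [99 99 77 59 55 68 91] [65 59 54]
247 [100  94  71  54  51  66  92] [60 54 48]
250 [100  93  66  55  52  67  93] [61 54 51]
253 [98 92 69 57 51 64 89] [63 57 52]
256 [98 93 62 51 52 64 92] [56 51 46]
259 [96 89 63 53 51 63 92] [57 53 49]
262 [94 98 74 51 51 54 78] [57 50 47]
265 [95 97 75 48 50 54 78] [52 48 46]
268 [95 96 75 46 48 50 79] [48 46 44]
271 [94 95 72 46 45 51 79] [50 45 44]
275 [94 90 64 41 44 48 72] [44 41 39]
```

The rod is back in both forks: its shaft is centred through the front fork and the handle end lies where expected. Next is the knob, with the fingers shut.

Emit:
drive_tool([
  [0,0,0,0,0,-0.035,0],
  [0,0,0,0,0,-0.035,0],
  [0,0,0,0.0052,-0.0373,0,0],
  [0,0,0,0.0052,-0.0373,0,0],
  [0,0,0,0.0052,-0.0373,0,0],
  [0,0,0,0.0052,-0.0373,0,0],
  [0,0,0,0.0052,-0.0373,0,0],
  [0,0,0,0.0052,-0.0373,0,0],
])

```text
time: 17.38
tool_pos: [0.5715, 0.078, 0.2994]
tcp_rot: [0.504, -3.099, -0.0]
wrist_force: [0.0, 0.3, -0.1]
width: -0.001
grip_force: 0.0
```

Emit:
drive_tool([
  [0,0,0,0.0052,-0.0373,0,0],
  [0,0,0,0.0052,-0.0373,0,0],
  [0,0,0,0.0052,-0.0373,0,0],
  [0,0,0,0.0052,-0.0373,0,0],
  [0,0,0,0.0052,-0.0373,0,0],
  [0,0,0,0.0052,-0.0373,0,0],
  [0,0,0,0,0,0,0],
  [0,0,0,0,0,0,0],
])

```text
time: 18.05
tool_pos: [0.6128, -0.1444, 0.2988]
tcp_rot: [0.498, -3.099, -0.002]
wrist_force: [0.6, -0.4, -0.8]
width: -0.0
grip_force: 0.0
```

```bash
cat > k.py <<'E'
from h import *
import pickle
np.set_printoptions(precision=4,suppress=True)
s0=status.read_state();t=cam('top');s=cam('side');w=cam('wrist');pickle.dump((s0,w,t,s),open('v6.pkl','wb'))
Rm=R.from_rotvec(s0['tcp_rot']).as_matrix();p=s0['tool_pos']
print(s0['time'],p,s0['wrist_force'],'to go',Rm.T@(np.array([.6127,-.1428,.265])-p))
K=proj(w,(.6127,-.1428,.265));print('knob in wrist exp',K,'side',proj(s,(.6127,-.1428,.265)),'tcp side',proj(s,p),proj(s,p+[0,0,.025]))
H=np.hstack([cv2.resize(s['color'][150:210,360:440],(400,300),interpolation=3),cv2.resize(w['color'],(400,250))[:,:].copy() if 0 else cv2.resize(w['color'][100:400,120:520],(400,300))])
cv2.imwrite('pics/k1.png',H[:,:,::-1])
E
python3 k.py
```

```text
18.05 [ 0.6128 -0.1444  0.2988] [ 0.5936 -0.3669 -0.7954] to go [-0.0005  0.0015  0.0338]
knob in wrist exp [[320.8794 214.4981]] side [[396.5881 187.9448]] tcp side [[398.6723 177.8832]] [[399.8877 169.9998]]
```

View pics/k1.png

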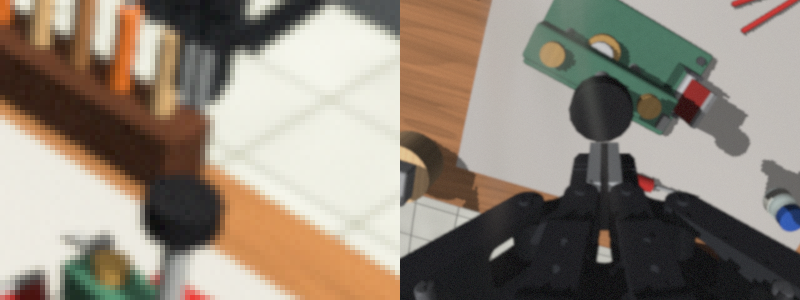

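Side crop: the shut fingertips at (200,105) are above the knob top at (183,190). In the wrist view the knob (601,108) lies straight under them. I'm descending and feeling for contact.

Emit:
drive_tool([
  [0,0,0,0,0.0015,0.02,0],
  [0,0,0,0,0,0.02,0],
  [0,0,0,0,0,0.01,0],
  [0,0,0,0,0,0.002,0],
  [0,0,0,0,0,0.002,0],
  [0,0,0,0,0,0.001,0],
  [0,0,0,0,0,0.001,0],
  [0,0,0,0,0,0,0],
])

```text
time: 18.87
tool_pos: [0.6135, -0.1411, 0.2459]
tcp_rot: [-0.504, 3.099, -0.001]
wrist_force: [-0.2, 0.2, 0.3]
width: 0.002
grip_force: 0.0
```

Emit:
drive_tool([
  [0,0,0,0,0,0.001,0],
  [0,0,0,0,0,0.001,0],
  [0,0,0,0,0,0.001,0],
  [0,0,0,0,0,0.001,0],
  [0,0,0,0,0,0,0],
  [0,0,0,0,0,0,0],
])

```text
time: 19.37
tool_pos: [0.6128, -0.1411, 0.2406]
tcp_rot: [0.504, -3.101, -0.0]
wrist_force: [0.3, -0.1, -1.0]
width: -0.0
grip_force: 0.0
```

Emit:
drive_tool([
  [0,0,0,0,-0.001,0.001,0],
  [0,0,0,0,0,0.001,0],
  [0,0,0,0,0,0.001,0],
  [0,0,0,0,0,0.001,0],
  [0,0,0,0,0,0,0],
  [0,0,0,0,0,0,0],
])

```text
time: 19.87
tool_pos: [0.6133, -0.1422, 0.2372]
tcp_rot: [-0.504, 3.1, -0.001]
wrist_force: [-0.6, -0.5, 3.0]
width: 0.001
grip_force: 1.5
```

Emit:
drive_tool([
  [0,0,0,0,0,0.001,0],
  [0,0,0,0,0,0.001,0],
  [0,0,0,0,0,0.001,0],
  [0,0,0,0,0,0.001,0],
  [0,0,0,0,0,0,0],
  [0,0,0,0,0,0,0],
])

```text
time: 20.37
tool_pos: [0.6133, -0.1421, 0.2325]
tcp_rot: [-0.504, 3.101, -0.0]
wrist_force: [0.6, -2.0, 2.6]
width: -0.003
grip_force: 1.0
```

Emit:
drive_tool([
  [0,0,0,0,0,0.001,0],
  [0,0,0,0,0,0.001,0],
  [0,0,0,0,0,0.001,0],
  [0,0,0,0,0,0.001,0],
  [0,0,0,0,0,0,0],
  [0,0,0,0,0,0,0],
])

```text
time: 20.87
tool_pos: [0.6133, -0.1421, 0.2286]
tcp_rot: [-0.504, 3.101, -0.0]
wrist_force: [1.6, -1.3, 2.5]
width: 0.004
grip_force: 1.0
```

Contact: 2.5 N moves the ram. I'll push on to just short of the earliest landing depth.

Emit:
drive_tool([
  [0,0,0,0,0,0.002,0],
  [0,0,0,0,0,0.002,0],
  [0,0,0,0,0,0.002,0],
  [0,0,0,0,0,0.002,0],
  [0,0,0,0,0,0.002,0],
  [0,0,0,0,0,0.002,0],
  [0,0,0,0,0,0,0],
  [0,0,0,0,0,0,0],
])

```text
time: 21.53
tool_pos: [0.6129, -0.1417, 0.2161]
tcp_rot: [0.504, -3.1, -0.001]
wrist_force: [0.8, -2.0, -0.4]
width: -0.002
grip_force: 0.6
```

Emit:
drive_tool([
  [0,0,0,0,0,0.002,0],
  [0,0,0,0,0,0.002,0],
  [0,0,0,0,0,0.002,0],
  [0,0,0,0,0,0.002,0],
  [0,0,0,0,0,0.002,0],
  [0,0,0,0,0,0.002,0],
  [0,0,0,0,0,0,0],
  [0,0,0,0,0,0,0],
])

```text
time: 22.2
tool_pos: [0.6129, -0.1417, 0.204]
tcp_rot: [0.504, -3.1, -0.001]
wrist_force: [0.1, 1.0, -0.2]
width: -0.002
grip_force: 0.2
```

```bash
python3 - <<'E'
from workcell import status
s=status.read_state();print(s['time'],s['tool_pos'],s['wrist_force'])
E
```

```text
22.2 [ 0.61292988 -0.14174021  0.20399514] [ 0.10647127  0.95124662 -0.1927292 ]
```

Emit:
drive_tool([
  [0,0,0,0,0,0.001,0],
  [0,0,0,0,0,0.001,0],
  [0,0,0,0,0,0.001,0],
  [0,0,0,0,0,0.001,0],
  [0,0,0,0,0,0.001,0],
  [0,0,0,0,0,0,0],
])

```text
time: 22.7
tool_pos: [0.613, -0.1418, 0.1995]
tcp_rot: [0.504, -3.101, -0.001]
wrist_force: [-1.2, 1.0, 1.9]
width: -0.0
grip_force: 0.9
```

Emit:
drive_tool([
  [0,0,0,0,0,0.0005,0],
  [0,0,0,0,0,0.0005,0],
  [0,0,0,0,0,0.0005,0],
  [0,0,0,0,0,0.0005,0],
])

```text
time: 23.03
tool_pos: [0.613, -0.1419, 0.1977]
tcp_rot: [0.504, -3.101, -0.0]
wrist_force: [-1.3, 1.7, 3.1]
width: -0.0
grip_force: 1.6
```

Emit:
drive_tool([
  [0,0,0,0,0,0.0005,0],
  [0,0,0,0,0,0.0005,0],
  [0,0,0,0,0,0.0005,0],
  [0,0,0,0,0,0.0005,0],
])

```text
time: 23.37
tool_pos: [0.6132, -0.142, 0.1957]
tcp_rot: [0.504, -3.101, -0.0]
wrist_force: [-1.7, 1.4, 3.5]
width: -0.0
grip_force: 1.6
```

Emit:
drive_tool([
  [0,0,0,0,0,0.0005,0],
  [0,0,0,0,0,0.0005,0],
  [0,0,0,0,0,0.0005,0],
  [0,0,0,0,0,0.0005,0],
])

```text
time: 23.7
tool_pos: [0.6132, -0.142, 0.1937]
tcp_rot: [-0.504, 3.101, 0.0]
wrist_force: [-1.4, 1.6, 2.7]
width: 0.001
grip_force: 1.6
```

Emit:
drive_tool([
  [0,0,0,0,0,0.0005,0],
  [0,0,0,0,0,0.0005,0],
  [0,0,0,0,0,0.0005,0],
  [0,0,0,0,0,0.0005,0],
])

```text
time: 24.03
tool_pos: [0.6132, -0.142, 0.1917]
tcp_rot: [0.504, -3.101, -0.0]
wrist_force: [-2.2, 2.1, 3.3]
width: -0.001
grip_force: 1.6
```

Emit:
drive_tool([
  [0,0,0,0,0,0.0006,0],
  [0,0,0,0,0,0.0006,0],
  [0,0,0,0,0,0.0006,0],
  [0,0,0,0,0,0.0006,0],
])

```text
time: 24.37
tool_pos: [0.6132, -0.142, 0.1893]
tcp_rot: [-0.504, 3.101, -0.0]
wrist_force: [-0.2, 2.6, 2.9]
width: -0.007
grip_force: 1.6
```

Emit:
drive_tool([
  [0,0,0,0,0,0.0006,0],
  [0,0,0,0,0,0.0006,0],
  [0,0,0,0,0,0.0006,0],
  [0,0,0,0,0,0.0006,0],
])

```text
time: 24.7
tool_pos: [0.6132, -0.142, 0.1869]
tcp_rot: [0.504, -3.101, -0.0]
wrist_force: [-2.1, 1.0, 3.4]
width: 0.001
grip_force: 1.6
```

Emit:
drive_tool([
  [0,0,0,0,0,0.0006,0],
  [0,0,0,0,0,0.0006,0],
  [0,0,0,0,0,0.0006,0],
  [0,0,0,0,0,0.0006,0],
])

```text
time: 25.03
tool_pos: [0.6132, -0.142, 0.1845]
tcp_rot: [0.504, -3.101, -0.0]
wrist_force: [-1.6, 2.3, 3.6]
width: -0.003
grip_force: 1.6
```

Emit:
drive_tool([
  [0,0,0,0,0,0.0006,0],
  [0,0,0,0,0,0.0006,0],
  [0,0,0,0,0,0.0006,0],
  [0,0,0,0,0,0.0006,0],
])

```text
time: 25.37
tool_pos: [0.6132, -0.142, 0.1821]
tcp_rot: [-0.504, 3.101, 0.0]
wrist_force: [-1.6, 2.0, 3.7]
width: -0.0
grip_force: 1.6
```

Emit:
drive_tool([
  [0,0,0,0,0,0.0006,0],
  [0,0,0,0,0,0.0006,0],
  [0,0,0,0,0,0.0006,0],
  [0,0,0,0,0,0.0006,0],
])

```text
time: 25.7
tool_pos: [0.6132, -0.142, 0.1797]
tcp_rot: [-0.504, 3.101, -0.0]
wrist_force: [-2.2, 1.8, 2.5]
width: -0.004
grip_force: 1.6
```

Emit:
drive_tool([
  [0,0,0,0,0,0.0006,0],
  [0,0,0,0,0,0.0006,0],
  [0,0,0,0,0,0.0006,0],
  [0,0,0,0,0,0.0006,0],
])

```text
time: 26.03
tool_pos: [0.6132, -0.142, 0.1773]
tcp_rot: [0.504, -3.101, -0.0]
wrist_force: [-1.9, 2.4, 3.5]
width: 0.001
grip_force: 1.6
```

Emit:
drive_tool([
  [0,0,0,0,0,0.0006,0],
  [0,0,0,0,0,0.0006,0],
  [0,0,0,0,0,0.0006,0],
  [0,0,0,0,0,0.0006,0],
])

```text
time: 26.37
tool_pos: [0.6132, -0.142, 0.1749]
tcp_rot: [0.504, -3.101, 0.0]
wrist_force: [-1.3, 2.9, 3.6]
width: -0.002
grip_force: 1.6
```

Emit:
drive_tool([
  [0,0,0,0,0,0.0006,0],
  [0,0,0,0,0,0.0006,0],
  [0,0,0,0,0,0.0006,0],
  [0,0,0,0,0,0.0006,0],
])

```text
time: 26.7
tool_pos: [0.6133, -0.142, 0.1739]
tcp_rot: [-0.504, 3.101, -0.0]
wrist_force: [-5.4, 3.0, 11.6]
width: 0.0
grip_force: 5.7
```

It landed at 11.6 N. I'll ease back slightly and hold.

Emit:
drive_tool([
  [0,0,0,0,0,-0.0004,0],
  [0,0,0,0,0,0,0],
  [0,0,0,0,0,0,0],
])

```text
time: 26.95
tool_pos: [0.6133, -0.142, 0.1739]
tcp_rot: [-0.504, 3.1, -0.0]
wrist_force: [-3.4, 2.4, 7.2]
width: -0.001
grip_force: 3.5
```

Emit:
drive_tool([
  [0,0,0,0,0,0,0],
  [0,0,0,0,0,0,0],
  [0,0,0,0,0,0,0],
  [0,0,0,0,0,0,0],
  [0,0,0,0,0,0,0],
])

```text
time: 27.37
tool_pos: [0.6133, -0.142, 0.174]
tcp_rot: [-0.504, 3.1, -0.0]
wrist_force: [-3.6, 2.9, 6.4]
width: 0.006
grip_force: 3.5
```

Emit:
drive_tool([
  [0,0,0,0,0,-0.001,0],
  [0,0,0,0,0,-0.001,0],
  [0,0,0,0,0,-0.002,0],
  [0,0,0,0,0,-0.005,0],
  [0,0,0,0,0,-0.02,0],
  [0,0,0,0,0,-0.04,0],
  [0,0,0,0,0,-0.04,0],
  [0,0,0,0,0,0,0],
])

```text
time: 28.03
tool_pos: [0.6177, -0.1435, 0.2926]
tcp_rot: [-0.502, 3.087, -0.011]
wrist_force: [1.5, -0.7, 2.1]
width: 0.003
grip_force: 0.0
```

Emit:
drive_tool([
  [0,0,0,0.035,0,0,0],
  [0,0,0,0.035,0,0,0],
  [0,0,0,0.035,0,0,0],
  [0,0,0,0.035,0,0,0],
  [0,0,0,0,0,0,0],
  [0,0,0,0,0,0,0],
  [0,0,0,0,0,0,0],
])

```text
time: 28.62
tool_pos: [0.481, -0.1866, 0.2825]
tcp_rot: [-0.503, 3.099, -0.001]
wrist_force: [-0.0, -0.3, 0.2]
width: 0.002
grip_force: 0.0
```

```bash
python3 - <<'E'
from h import *
import pickle
np.set_printoptions(precision=3,suppress=True)
s0=status.read_state();t=cam('top');s=cam('side');w=cam('wrist');print(s0['time'],s0['tool_pos'],s0['wrist_force'])
old=pickle.load(open('v1.pkl','rb'))
for n in ['rod','rest','hammer','jar','graver','handpiece','pliers','ring_block','dish','ram','blank']:
    for c,nm in((s,'s'),(t,'t')):
        for m in masks_of(c,n)[:1]: print(nm,n,round(m['score'],2),np.array(m['bbox']).round(1))
for c,b in((s,(345,195,385,232)),(t,(325,130,352,170))):
    h=cv2.cvtColor(c['color'],cv2.COLOR_RGB2HSV)[b[1]:b[3],b[0]:b[2]].astype(int);m=((h[...,0]<6)|(h[...,0]>174))&(h[...,1]>110)&(h[...,2]>40)
    ys,xs=np.nonzero(m);print('pawl',len(xs),xs.min()+b[0],xs.max()+b[0],ys.min()+b[1],ys.max()+b[1])
# steel tip and orange ends triangulated
def ends(p,box):
    x0,y0,x1,y1=box;h=cv2.cvtColor(p['color'],cv2.COLOR_RGB2HSV);m=np.zeros(h.shape[:2],np.uint8);m[y0:y1,x0:x1]=cv2.inRange(h,(5,190,120),(18,255,255))[y0:y1,x0:x1]
    n,l,st,c=cv2.connectedComponentsWithStats(m);i=1+np.argmax(st[1:,4]);ys,xs=np.nonzero(l==i);q=np.c_[xs,ys].astype(float);c=q.mean(0);d=np.linalg.svd(q-c,full_matrices=False)[2][0];a=(q-c)@d
    return sorted([c+d*a.min(),c+d*a.max()],key=lambda u:u[1])
for a,b in zip(ends(t,(205,150,240,212)),ends(s,(255,170,300,215))): print('handle end',tri([t,s],[a,b])[0])
E
```

```text
28.6167 [ 0.481 -0.187  0.283] [-0.026 -0.267  0.206]
s rod 0.64 [261.3 180.3 283.2 203.9]
t rod 0.63 [163.4 227.9 194.2 277. ]
s rest 0.96 [257.  173.8 295.9 214. ]
t rest 0.93 [204.4 158.6 241.4 214.9]
s hammer 0.68 [382.6 298.9 464.5 367.4]
t hammer 0.95 [451.1 202.1 460.1 251.6]
s jar 0.58 [354.9 202.  371.4 223.9]
t jar 0.75 [240.  104.2 259.3 119.5]
s graver 0.61 [403.8 210.6 407.7 218.9]
t graver 0.61 [319.6  97.3 349.7 104.8]
s handpiece 0.59 [287.1 164.1 320.8 174. ]
t handpiece 0.95 [187.2 111.  218.2 146.4]
s pliers 0.8 [274.4 239.2 325.7 249.5]
t pliers 0.89 [275.6 189.1 308.5 228.5]
s ring_block 0.87 [357.1 300.8 384.4 326.8]
t ring_block 0.88 [397.7 212.8 418.9 236.1]
s dish 0.83 [328.6 267.4 352.9 289.8]
t dish 0.95 [351.2 208.6 374.3 228.6]
s ram 0.77 [371.6 206.3 414.  256.7]
t ram 0.62 [345.2 138.1 404.1 168.5]
t blank 0.33 [348.1 137.1 402.5 166. ]
pawl 129 357 370 207 220
pawl 80 330 336 142 158
handle end [0.552 0.311 0.046]
handle end [0.467 0.282 0.042]
```

```bash
python3 -c "
from workcell import workorder
print(workorder.finish_job())"
```

```text
the job is handed in; nothing more can be done
None
```

I handed the job in at about 29 s with all steps done, but no verdict came back: the pawl is out clear of the rack, the foot pressed the blank at an estimated 9 N, the rod is back in both forks, and the bystanders are where they were.

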